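# Load a balance and hold its recessed calibration button

## Task

Start the balance's calibration: gently set the larger of the two check weights upright in the middle of the weighing pan and let go of it; leave the smaller weight standing where it is. Only then take the stylus out of its stand, reach its pin down through the round hole in the front of the balance and push the recessed button well down, almost to its stop. Finish while still gripping the stylus and holding the button down, with the weight still on the pan.

Things in the scene. Friction and masses are not known exactly. Their poses are not given: they have to be found in the camera images.
- balance: white compact balance, fixed to the worktop, 200 mm (x) by 130 mm (y), flat top 59 mm above the worktop. Origin: centre of its underside. Its x axis points from the front (display and button hole) to the rear (weighing pan); z up. The pan's centre is at x +35, y 0 mm, the button hole at x -70, y -35 mm in this frame.
- pan_top (a point): centre of the upper face of the round steel weighing pan, 70 mm across, flat, 82 mm above the worktop, standing free above the housing; it gives on a spring (preload 1.5 N, 1.5 N/mm) and sinks about 2 mm under the large weight, 6 mm at most.
- button_hole (a point): centre of the mouth of the round hole in the front of the balance's top, 14 mm across with a 2 mm bevelled rim in a thin dark ring, axis vertical, the mouth 59 mm above the worktop. The button's face lies 22 mm below the mouth, 37 mm above the worktop, and fills the hole.
- cal_button (a joint): how far the recessed button is pushed down, in m: 0 = up, 0.006 = at its stop. It counts as pressed beyond 0.004. Spring: starts to move at 1.5 N, at the stop 4.5 N; springs back up when let go.
- large_weight_center (a point): the larger check weight, loose, steel, about 0.5 kg: upright cylinder 38 mm across and 70 mm tall in all, the plain cylinder reaching from the base to 47 mm up, above it a neck and a knob 23 mm across. This point is on its axis, 35 mm above its base.
- small_weight_center (a point): the smaller check weight, loose, same shape, 26 mm across and 48 mm tall; this point is on its axis, 24 mm above its base. To be left alone.
- stylus_grip (a point): the stylus, loose, about 40 g, stands upright in its stand: grey round handle with ribs, 14 mm across, from 60 to 151 mm above the tip, and below it a steel pin 6 mm across and 60 mm long with a round end. This point is on the axis in the middle of the handle, 103 mm above the tip.
- stylus_tip (a point): the lower end of the stylus' pin; z of this frame points up along the stylus. On the way from the stylus to the balance: A white bin 150 mm across, 220 mm tall always stands between stand and balance at x 0.57, y 0.18 m; behind the balance, beyond x 0.71 m, is tall equipment with pipettes hanging to 0.68 m high: pass over or in front of the bin, near x 0.46 m or less.
- stylus_stand: aluminium block 64 x 64 mm, 64 mm high, fixed to the worktop, with an upright 8 mm hole in its middle in which the pin stands 60 mm deep, the handle's shoulder resting on the block's top. Origin: centre of its underside.
Things that resemble listed ones, but are neither listed nor needed, are in the scene too. What is shaped like the stylus_stand but pink is not meant.

How it is judged:
On the way, in this order (a step that is already met when the one before it is completed fails the run):
1. the larger weight stands on the pan, let go (horizontal distance between large_weight_center and pan_top below 0.014 m and contact force between large_weight and pan above 3.5 N and angle between large_weight_center's own z axis and vertical below 0.1 rad and contact force between large_weight and the arm below 0.1 N and contact force between large_weight and the fingers below 0.1 N), for 0.3 s.
2. the stylus is lifted clear of its stand (z of stylus_tip in the frame of stylus_stand above 0.066 m and contact force between the fingers and stylus above 0.5 N), for 0.1 s.
3. the gripped stylus reaches through the hole and presses the button (value of joint cal_button above 0.004 m and contact force between stylus and cal_button above 1 N and contact force between the fingers and stylus above 1 N and horizontal distance between stylus_tip and button_hole below 0.008 m), for 0.2 s.
At the end, for the whole second after the job is handed in: Large weight upright, untouched, loading the pan, within 14 mm of its centre; small weight within 20 mm of where it stood; the gripper holds the stylus, whose tip, in the hole, presses the button more than 4 mm down with more than 1 N through the last second (all of step 1 and all of step 3 and linear speed of large_weight below 0.02 m/s and distance of small_weight_center from where it was at the start of the episode below 0.02 m); the arm keeps its last pose, push and grip.
It fails at once if the button is pressed before the larger weight stands on the pan (value of joint cal_button above 0.003 m and horizontal distance between large_weight_center and pan_top above 0.02 m).
It fails at once if the weight is slammed or pushed on to the pan with more than 30 N (contact force between large_weight and pan above 30 N).
It fails at once if the small weight is knocked away or tipped over (distance of small_weight_center from where it was at the start of the episode above 0.03 m or angle between small_weight_center's own z axis and vertical above 0.5 rad).
It also fails if it takes over 72 s, if anything falls off the work surface, if the arm or the gripper's body presses on something with over 40 N, if the wrist force passes 120 N, or if a joint passes its speed limit or range.

## Robot

A 6-joint arm with a two-finger parallel gripper is mounted at the origin on a cart in front of the work surface, level with it; the furniture and walls round the work are solid. World frame = base frame: x ahead of the robot, y to its left, z up, the work surface at z = 0. Lengths are in m, angles in rad, forces in N, time in s.
With the tool pointing down it reaches from about 0.35 to 0.775 m from the base axis. Payload 5.5 kg.
Tool frame: the origin (TCP) lies at the very end of the fingers, on their centre line; the grasp point (between the pads) lies 19 mm behind it; z points along the fingers, y is the line along which they close (so a half turn about z gives the same grasp; the last joint's range is limited). The gripper opens to 85 mm and grips with 20 to 120 N. Pads are 22 mm wide; open, the fingers measure 114 mm over their backs; the gripper's body (76 mm by 85 mm) begins 54 mm behind the grasp point. The pads swing forward as they close: fully open they stand 13 mm farther back than shut.
Start: joints at [-1.394, 0.313, 0.046, 1.304, 0, 1.431], TCP at [0.179, -0.546, 0.197] pointing down, gripper open.
Joint ranges: [-2.76, 2.76], [-0.86, 1.69], [-1.03, 1.26], [-2.2, 2.34], [-1.47, 1.5], [-3.14, 3.14]. Speed limits (rad/s): [2.57, 2.57, 3.14, 3.14, 3.14, 3.14].

## Interface

Orientations are given as a unit quaternion [w, x, y, z].
In Python, from workcell import env, read_camera, get_calibration gives the robot as it stands.
- The arm moves only by the tool jog_arm, never from a script. Its argument "motion" is one flat list of numbers, 7 for each row, row after row: the shift along the tool's x, y, z as a fraction of full scale, then the turn, a rotation vector about the tool's x, y, z as a fraction of full scale, then the opening, from 0 (shut) to 1 (fully open). In form: [x, y, z, wx, wy, wz, grip, x, y, z, wx, wy, wz, grip, ...]. A call has 1 to 12 rows; each row is the pose to reach, as a shift and turn from the pose commanded when the call began, along the tool's axes at that moment; what a row does not reach only later rows make up. Full scale, the value 1, is 0.2 m for a shift and 90 degrees for a turn. A row lasts 1/8 s, in which the tool goes at most 62.5 mm and 10.7 degrees, less where a joint would pass 70% of its speed; a pose out of reach is approached as far as the arm can. A call with a number of a shift or a turn outside -1 to 1 is refused whole. A call with a gripper value outside its range is refused whole. The fingers move at their own pace and stop on an object; "newtons" is the grip in N (left out, the last holds). Time passes only in rows, so rows that repeat a pose let the fingers close. It gives the time, the measured TCP pose, the force, the opening and the grip force at its end, in the units of the state.
- env.get_state(): the state, without advancing time (a new reading comes with each control period).
- read_camera(name): name is "scene" or "top"; returns the picture (420x560x3 uint8, red, green, blue); there is no depth.
- get_calibration(name): a dict with "fx", "fy", "cx", "cy" (pixels), "dist" ([k1, k2, p1, p2, k3] as OpenCV has them; the pictures are not rectified), "world_from_camera" (4x4, takes a point from camera to world coordinates). Camera axes: x right, y down, z forward; pixel columns grow to the right and rows downward; lengths in m; the calibration is good to about 2 mm. A picture is of the moment at which its call begins. get_calibration takes no time and is no camera call.
- env.hand_in(): hands the job in; it is judged then, once.
The state is a dict: "clock": time; "joint_pos": joint angles; "qvel": joint speeds; "tau": joint torques, N m; "tcp_pos": TCP position; "orientation": TCP orientation; "wrist_force": force on the tool from outside, world axes, zero at the start; "ft_torque": the same for the moment, N m; "finger_gap": finger opening in m; "grip_force": force on a finger pad.
Only numpy, scipy, OpenCV 4.12 (cv2) and the standard library are available. Lean on these libraries where they do the work, as an engineer would, in place of code of your own. Each camera call takes 0.05 s, during which the arm holds its last target. There are 200 camera calls.

## Working session

There is one attempt and no reset: what is moved stays moved. The work goes in short steps, Python scripts to look and compute and a tool call to move; the robot and the scene stay as the last step left them, time stands still between calls to the robot, and variables do not carry over. Pictures are saved under pics/ and viewed, at most 10 in all, crops included, and the job is handed in when it is done.

Besides the shell and the picture viewer there is one more tool, called after "Request:" in YAML: its name, and indented under it one key for each argument. jog_arm: Moves the arm, as the interface text tells. Shift numbers are shares of 0.2 m and turn numbers shares of 90 degrees, none past 1 either way. Its arguments: {"type":"object","properties":{"motion":{"type":"array","items":{"type":"number"}},"newtons":{"type":"number"}},"required":["motion"]}

```bash
mkdir -p pics
python3 - <<'E'
from workcell import env, read_camera, get_calibration
import cv2, numpy as np
for n in ("scene","top"):
    im=read_camera(n); cv2.imwrite(f"pics/{n}0.png",im[:,:,::-1])
    c=get_calibration(n); print(n,c["fx"],c["fy"],c["cx"],c["cy"],c["dist"]); print(np.round(c["world_from_camera"],3))
print(env.get_state())
E
ls
```

```text
scene 397.6774449582818 397.6774449582818 279.83428915218667 209.53857109747133 [-0.0396819  0.         0.         0.         0.       ]
[[ 0.876 -0.257  0.408 -0.088]
 [-0.482 -0.426  0.766 -0.964]
 [-0.023 -0.868 -0.497  0.747]
 [ 0.     0.     0.     1.   ]]
top 401.68934023448185 401.68934023448185 283.85050146903905 208.2653842853764 [-0.02978844  0.          0.          0.          0.        ]
[[ 0.028 -0.994  0.107  0.373]
 [-0.999 -0.03  -0.015  0.087]
 [ 0.018 -0.106 -0.994  1.21 ]
 [ 0.     0.     0.     1.   ]]
{'clock': 0.1, 'joint_pos': array([-1.39358360e+00,  3.13961962e-01,  4.50534833e-02,  1.30359783e+00,
       -1.63257604e-05,  1.43120778e+00]), 'qvel': array([-0.00087978, -0.0022214 ,  0.00277826, -0.00043484,  0.00094346,
       -0.00144099]), 'tau': array([ 1.93985419e-03, -4.81723666e+01,  2.99244064e+01,  1.26783139e-02,
       -1.08545380e-04,  1.03042618e-05]), 'tcp_pos': array([ 0.17902598, -0.54585925,  0.19586125]), 'orientation': array([-8.54688200e-04,  9.87480466e-01,  1.57739018e-01, -2.42446911e-05]), 'wrist_force': array([ 0.22543642, -0.1282909 , -0.26066682]), 'ft_torque': array([-0.05411022,  0.01058518, -0.00984697]), 'grip_force': 0.0, 'finger_gap': 0.08506348036364625}
pics
```

View pics/scene0.png

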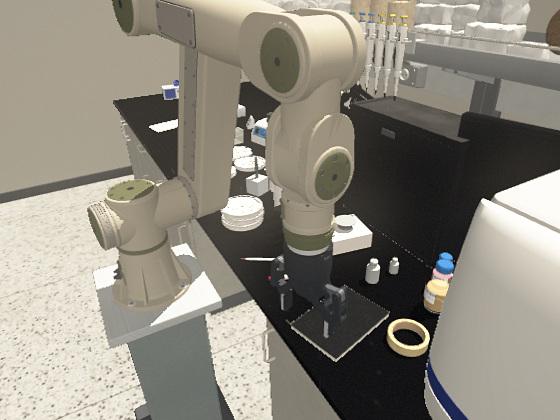

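View pics/top0.png

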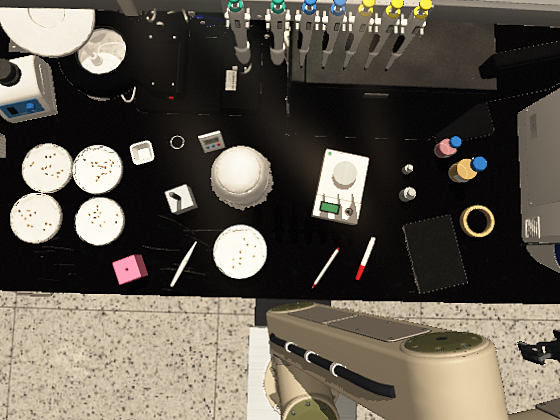

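The top view shows the balance near (343,187) with its pan at (346,175), and the hole near (349,212). The large weight is at (409,195), the small one at (408,169), and the stand with the stylus at (180,199). In the scene view the weights are at (372,271) and (394,266), and the stand is at (257,184).

```bash
cat > h.py <<'E'
import cv2, numpy as np
from workcell import env, read_camera, get_calibration
def ray(n,uv):
    c=get_calibration(n); K=np.array([[c["fx"],0,c["cx"]],[0,c["fy"],c["cy"]],[0,0,1]])
    p=cv2.undistortPoints(np.array([[uv]],float),K,np.array(c["dist"]))[0,0]
    T=np.array(c["world_from_camera"]); return T[:3,3],T[:3,:3]@np.array([p[0],p[1],1])
def plane(n,uv,z):
    o,d=ray(n,uv); return o+d*(z-o[2])/d[2]
def tri(uvt,uvs):
    o1,d1=ray("top",uvt); o2,d2=ray("scene",uvs)
    s=np.linalg.lstsq(np.c_[d1,-d2],o2-o1,rcond=None)[0]
    a,b=o1+s[0]*d1,o2+s[1]*d2; return (a+b)/2,np.linalg.norm(a-b)
def proj(n,X):
    c=get_calibration(n); K=np.array([[c["fx"],0,c["cx"]],[0,c["fy"],c["cy"]],[0,0,1]])
    T=np.linalg.inv(np.array(c["world_from_camera"])); return cv2.projectPoints(np.array([X],float),cv2.Rodrigues(T[:3,:3])[0],T[:3,3],K,np.array(c["dist"]))[0][0,0]
E
python3 - <<'E'
import cv2,numpy as np
t=cv2.imread("pics/top0.png"); s=cv2.imread("pics/scene0.png")
def z(i,x,y,w,h,k): return cv2.resize(i[y:y+h,x:x+w],None,fx=k,fy=k,interpolation=cv2.INTER_CUBIC)
o=np.zeros((600,800,3),np.uint8)
o[:300,:400]=z(t,305,145,80,60,5)      # pan
o[:300,400:]=z(t,305,180,80,60,5)      # hole
o[300:,:240]=z(t,160,160,40,50,6)[:300,:240] 
o[300:,240:440]=z(t,390,155,40,60,5)
o[300:,440:640]=z(s,360,250,40,60,5)
o[300:,640:800]=z(s,240,145,32,60,5)
cv2.imwrite("pics/c1.png",o)
E
```

```text
(no output)
```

View pics/c1.png

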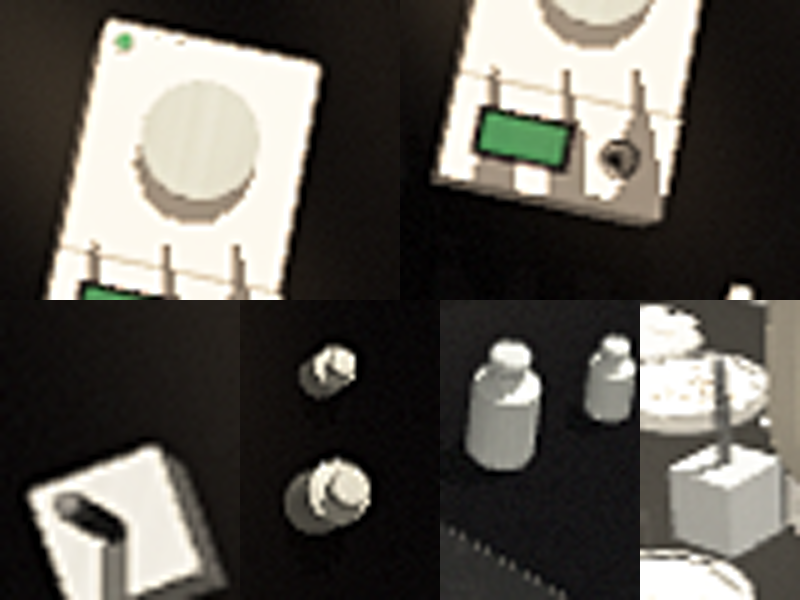

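In the crops, the pan centre in the top view is about (344.6,172.6), and the hole ring about (348.6,211.2). The large knob is at (411,192) in top and (374,259.6) in scene. The stylus top is at (171,193.4) in top and (255.4,156.7) in scene.

Run:
```python
from h import *
np.set_printoptions(precision=4,suppress=True)
t=cv2.imread("pics/top0.png"); s=cv2.imread("pics/scene0.png")
def big(m): 
    cs,_=cv2.findContours(m.astype(np.uint8),cv2.RETR_EXTERNAL,cv2.CHAIN_APPROX_NONE); return max(cs,key=cv2.contourArea)
g=cv2.cvtColor(t,cv2.COLOR_BGR2GRAY)
# pan: grey-ish between shadow and white
r=t[155:200,325:365].astype(int); print("pan px",t[173,345],"housing",t[160,330],t[190,350])
m=(abs(r-t[173,345].astype(int)).max(2)<14); c=big(m); e=cv2.fitEllipse(c); pan=np.array(e[0])+[325,155]; print("pan ell",pan,e[1])
# hole ring: dark blob
r=g[203:220,341:357]; print(r)
P=plane("top",pan,.082); print("pan",P)
for uv in [(348.5,211.2)]: H=plane("top",uv,.059); print("hole",H, np.linalg.norm((P-H)[:2]),"want .1107")
v=(P-H)[:2]; yaw=np.arctan2(v[1],v[0])-np.arctan2(35,105); print("yaw",np.degrees(yaw))
for k,zt in [("top",.07)]:
    print("L top-plane",plane("top",(411,192),.07),"scene-plane",plane("scene",(374,259.6),.07),tri((411,192),(374,259.6)))
    print("S",plane("top",(409.6,167),.048),tri((409.6,167),(394.5,252+250-250+0)) )
print("sty top",tri((171,193.4),(255.4,156.7)), plane("top",(171,193.4),.155),plane("scene",(255.4,156.7),.155))
# stand top contour
m=cv2.inRange(g,150,255)[180:216,160:202]; c=big(m); R=cv2.minAreaRect(c); print("stand",np.array(R[0])+[160,180],R[1:])
print([plane("top",np.array(p)+[160,180],.064)[:2] for p in cv2.boxPoints(R)])
```

```text
pan px [212 230 235] housing [240 250 253] [239 249 253]
pan ell [344.6906 172.2543] (22.418947219848633, 22.914352416992188)
[[254 252 249 249 249 249 250 251 254 254 199 143 144 132 254 248]
 [252 254 250 249 249 249 249 251 254 204 133 146 145 134 254 254]
 [250 254 252 249 249 249 250 253 254 198 141 147 146 137 247 254]
 [134 244 252 250 250 252 254 255 209 138 146 149 149 142 126 251]
 [138 217 250 252 254 254 254 255 196 130 149 152 150 143 131 253]
 [138 253 254 254 254 198  85  43  52  59 122 152 150 147 132 254]
 [135 253 254 254 209 118 168 147 140 107  71 123 149 148 132 253]
 [133 253 255 241 120 118  88  81 100 125  89  63 135 149 134 254]
 [133 253 255 213 112  62  24  36  91 114  86  66 138 148 136 247]
 [132 253 255 223 146  85  27  14  82 112  94  81 140 152 141 126]
 [133 253 254 248 201 151 119  53  86 109  53 102 147 151 144 130]
 [134 252 254 254 235 164 186 117  83  68  66 138 154 149 145 132]
 [133 252 254 252 255 233 157 173 102  75 141 155 150 149 145 135]
 [133 253 254 251 252 254 255 255 212 151 151 149 148 148 146 134]
 [133 254 254 253 252 253 255 208 134 144 149 149 147 148 145 134]
 [138 250 254 253 254 255 254 196 139 146 148 148 148 148 146 142]
 [148 141 134 127 247 255 197 136 144 147 148 148 147 148 148 151]]
pan [ 0.6033 -0.1015  0.082 ]
hole [ 0.494  -0.1177  0.059 ] 0.11046466378454485 want .1107
yaw -9.995343117536706
L top-plane [ 0.5541 -0.2968  0.07  ] scene-plane [ 0.5569 -0.303   0.07  ] (array([ 0.5569, -0.2994,  0.0669]), np.float64(0.005401709523058343))
S [ 0.6324 -0.3005  0.048 ] (array([ 0.6327, -0.298 ,  0.0634]), np.float64(0.008561135851985124))
sty top (array([0.5186, 0.3707, 0.1515]), np.float64(0.002149831067474821)) [0.5171 0.3702 0.155 ] [0.516  0.3624 0.155 ]
stand [178.6934 198.1569] ((22.12786293029785, 23.238527297973633), 70.01689910888672)
[array([0.5338, 0.415 ]), array([0.5587, 0.3536]), array([0.4992, 0.3287]), array([0.4745, 0.3898])]
```

Request:
jog_arm:
  motion: [1,-0.27,0,0,0,0,1,1,-0.27,0,0,0,0,1,1,-0.27,0,0,0,0,1,1,-0.27,0,0,0,0,1,1,-0.27,0,0,0,0,1]

```text
clock: 0.72
tcp_pos: [0.3531, -0.432, 0.1964]
orientation: [-0.0, 0.987, 0.159, -0.0]
wrist_force: [-0.3, 0.5, -0.4]
finger_gap: 0.0854
grip_force: 0.0
```

```bash
cat >> h.py <<'E'
from scipy.spatial.transform import Rotation as Ro
def go(x,y,z,yaw=None):
    s=env.get_state(); q=s["orientation"]; R=Ro.from_quat([q[1],q[2],q[3],q[0]])
    d=R.inv().apply(np.array([x,y,z])-s["tcp_pos"])/.2
    w=np.zeros(3)
    if yaw is not None:
        c,sn=np.cos(yaw),np.sin(yaw); T=Ro.from_matrix(np.array([[c,sn,0],[sn,-c,0],[0,0,-1]]))
        w=(R.inv()*T).as_rotvec()/(np.pi/2)
    M=R.as_matrix()
    print("motion",np.round(d,3),np.round(w,3),"tcp",np.round(s["tcp_pos"],4),"yaw",round(np.arctan2(M[1,0],M[0,0]),3),"z",np.round(M[:,2],3),"q",np.round(s["joint_pos"],2),"F",np.round(s["wrist_force"],1),"gap",round(s["finger_gap"],4),"grip",round(s["grip_force"],1),"t",s["clock"])
E
python3 -c "
from h import *
go(.5555,-.299,.12,.317)"
```

```text
motion [ 1.17  -0.313  0.381] [-0.     0.     0.002] tcp [ 0.3531 -0.432   0.1964] yaw 0.319 z [-0.001  0.    -1.   ] q [-1.03  0.28  0.    1.29 -0.    1.79] F [-0.3  0.5 -0.4] gap 0.0854 grip 0.0 t 0.725
```

Request:
jog_arm:
  motion: [1,-0.31,0.2,0,0,0,1,1,-0.31,0.2,0,0,0,1,1,-0.31,0.2,0,0,0,1,1,-0.31,0.2,0,0,0,1,1,-0.31,0.2,0,0,0,1]

```text
clock: 1.35
tcp_pos: [0.5231, -0.3116, 0.1556]
orientation: [-0.0, 0.987, 0.158, -0.001]
wrist_force: [0.1, -1.6, -0.2]
finger_gap: 0.0856
grip_force: 0.0
```

Run:
```python
from h import *
go(.5555,-.299,.12)
s=read_camera("scene")[:,:,::-1]; t=read_camera("top")[:,:,::-1]
z=lambda i,x,y,w,h,k: cv2.resize(i[y:y+h,x:x+w],None,fx=k,fy=k,interpolation=cv2.INTER_CUBIC)
o=np.hstack([z(s,290,170,130,150,3),z(t,330,130,130,150,3)]); cv2.imwrite("pics/c2.png",o)
```

```text
motion [ 0.174 -0.009  0.178] [0. 0. 0.] tcp [ 0.5231 -0.3116  0.1556] yaw 0.318 z [-0.002  0.001 -1.   ] q [-0.67  0.39  0.06  1.24 -0.    2.16] F [ 0.1 -1.6 -0.2] gap 0.0856 grip 0.0 t 1.35
```

View pics/c2.png

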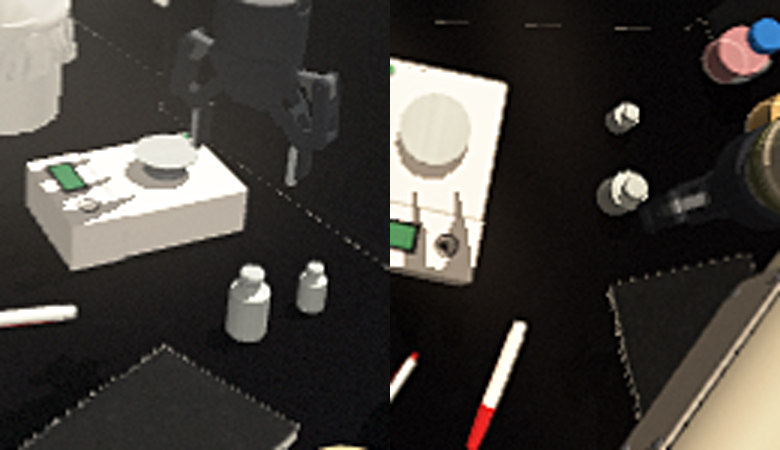

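The arm is clear of the scene view now. The pan centre in scene is about (345,220.5), the hole about (319.7,238), the large knob top about (374,259), and the weight's base bottom about (372.7,282).

Run:
```python
from h import *
np.set_printoptions(precision=4,suppress=True)
s=env.get_state()["tcp_pos"]; print("tcp in scene",proj("scene",s),"top",proj("top",s))
print("pan",tri((344.7,172.3),(345,220)),plane("scene",(345,220),.082))
print("hole",tri((348.4,211.6),(319.7,237.8)),plane("scene",(319.7,237.8),.059))
print("L knob",tri((411,192),(374,259)))
im=read_camera("scene"); g=cv2.cvtColor(im,cv2.COLOR_RGB2GRAY)
m=cv2.inRange(g,70,255)[250:290,360:385]; n,l,st,ce=cv2.connectedComponentsWithStats(m); k=1+st[1:,4].argmax(); x,y,w,h=st[k,:4]; print("L blob scene",x+360,y+250,w,h)
for r in range(y,y+h,3):
    c=np.where(l[r]==k)[0]; print(r+250,c.min()+360,c.max()+360)
for base in [(.5555,-.299)]:
    print("pred base scene",proj("scene",[*base,0]),"knob",proj("scene",[*base,.07]),"top knob",proj("top",[*base,.07]),"body top",proj("top",[*base,.047]))
t=cv2.cvtColor(read_camera("top"),cv2.COLOR_RGB2GRAY); print(t[184:204,398:420])
```

```text
tcp in scene [369.3316 239.1735] top [427.7814 199.3026]
pan (array([ 0.6048, -0.1026,  0.0793]), np.float64(0.0024804983558257107)) [ 0.6033 -0.1063  0.082 ]
hole (array([ 0.4954, -0.119 ,  0.0576]), np.float64(0.005557544172190179)) [ 0.4971 -0.1214  0.059 ]
L knob (array([ 0.5568, -0.299 ,  0.0686]), np.float64(0.005828894919880566))
L blob scene 365 258 15 26
258 371 376
261 370 378
264 367 378
267 366 379
270 366 379
273 366 379
276 366 378
279 365 378
282 368 376
pred base scene [370.3625 278.5306] knob [372.6645 258.9986] top knob [411.7587 191.5305] body top [409.1573 192.6827]
[[ 16  15  13  15  13  12  14  12  10  11  10   8  10  10   5   8  10   6
    7   7   8  10]
 [ 13  13  13  14  14  11  12   5   8   2   0   0   1   3   7   4  11   8
    8   5   7   8]
 [ 12  16  16  14   9  11   6   2   0   0  23  74  19   3   0   1   9   5
   10   7   7  11]
 [ 16  14  13  14  11   8   1   0 125  89 139 226 130  85  42   0   0   7
    4   7   7   8]
 [ 14  14  11   8   3  13  12  95 255 249 248 231 240 222 175 111   4   0
    7   8  11   8]
 [ 13  12   7  18  35  60  97 253 241 241 
[... 653 characters left out ...]
6  92  69  75  83  82 208  46
    0  10  13  21]
 [  7  68  73  68  67  62  50 182 199 103 102 102 104 104  94  64  93  16
   11  17  16  15]
 [ 11  26  70  71  68  67  61  43  74  95 104 105 106 107  45   1   5  12
   14  16  17  16]
 [  9   2  47  71  74  71  69  66  65  65  85 104 114  87  17  11  16  24
   22  16  15  22]
 [ 12   7   0  56  69  71  68  70  68  68  65  20  23   0   2  16  24  26
   24  20  15  32]
 [ 11   7   6   1  10  50  46  50  48  28   0   0   0   7   4  15  18  21
   30  18  15  13]
 [ 13  10   8   6   1   4   0   0   1   3   3   5   5   9   7  12  21  22
   28  24  15  16]
 [ 12  10   7   8   7   8   7   7   8   4   3   7   5  12  10   8  19  22
   24  27  16  17]]
```

Request:
jog_arm:
  motion: [0.178,-0.005,0.2,0,0,0,1,0.178,-0.005,0.4,0,0,0,1,0.178,-0.005,0.55,0,0,0,1,0.178,-0.005,0.65,0,0,0,1,0.178,-0.005,0.728,0,0,0,1,0.178,-0.005,0.728,0,0,0,1]
  newtons: 40

```text
clock: 2.3
tcp_pos: [0.5553, -0.2999, 0.0102]
orientation: [-0.001, 0.988, 0.157, -0.001]
wrist_force: [-0.6, 0.4, 0.7]
finger_gap: 0.0852
grip_force: 0.0
```

Run:
```python
from h import *
go(.5565,-.2995,.010)
s=read_camera("scene")[:,:,::-1]; t=read_camera("top")[:,:,::-1]
z=lambda i,x,y,w,h,k: cv2.resize(i[y:y+h,x:x+w],None,fx=k,fy=k,interpolation=cv2.INTER_CUBIC)
o=np.hstack([z(s,320,200,80,100,5),z(t,370,150,80,100,5)]); o=np.clip(o.astype(int)*2,0,255).astype(np.uint8); cv2.imwrite("pics/c3.png",o)
```

```text
motion [0.006 0.    0.001] [0. 0. 0.] tcp [ 0.5553 -0.2999  0.0102] yaw 0.315 z [-0.002  0.001 -1.   ] q [-0.62  0.53 -0.1   0.95 -0.    2.2 ] F [-0.6  0.4  0.7] gap 0.0852 grip 0.0 t 2.3
```

View pics/c3.png

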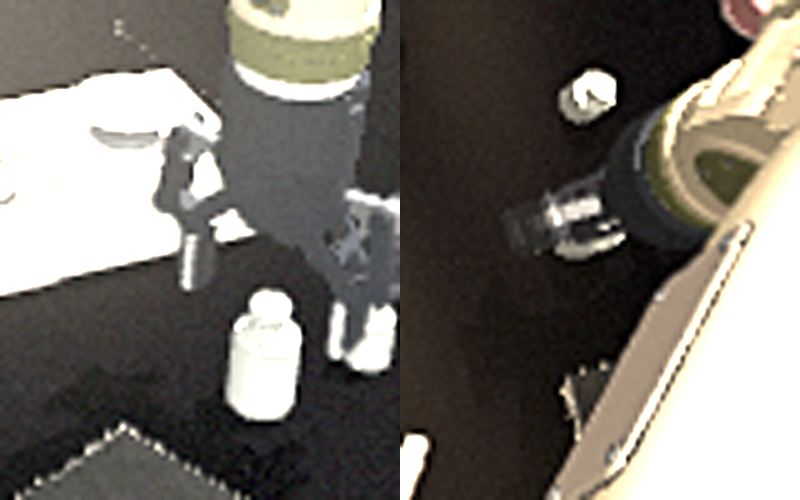

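The weight stands between the open fingers. In scene the left fingertip shows at about (357,258), the right one at about (391,273), and the weight's body at about (372,274). I'll check these against the projected fingertips before closing.

Run:
```python
from h import *
np.set_printoptions(precision=1,suppress=True)
p=env.get_state()["tcp_pos"]; d=np.array([.312,-.95,0])
for z in (.010,.023,.035,.05):
    q=p.copy(); q[2]=z
    print(z,[ (proj("scene",q+k*d),proj("top",q+k*d)) for k in (-.048,0,.048)])
```

```text
0.01 [(array([357.2, 269.1]), array([390.8, 198.5])), (array([371.3, 275.9]), array([405.6, 194. ])), (array([386.2, 283.2]), array([420.4, 189.6]))]
0.023 [(array([357.6, 265.5]), array([392. , 197.9])), (array([371.8, 272.4]), array([407. , 193.4])), (array([386.7, 279.5]), array([421.9, 189. ]))]
0.035 [(array([357.9, 262.2]), array([393.1, 197.4])), (array([372.2, 269. ]), array([408.3, 192.9])), (array([387.2, 276.2]), array([423.4, 188.4]))]
0.05 [(array([358.3, 258.1]), array([394.6, 196.7])), (array([372.7, 264.8]), array([410. , 192.1])), (array([387.8, 271.9]), array([425.2, 187.6]))]
```

Request:
jog_arm:
  motion: [0,0,0,0,0,0,0.6,0,0,0,0,0,0,0.5,0,0,0,0,0,0,0.4,0,0,0,0,0,0,0.3,0,0,0,0,0,0,0.3,0,0,0,0,0,0,0.3,0,0,0,0,0,0,0.3,0,0,0,0,0,0,0.3]
  newtons: 40

```text
clock: 3.4
tcp_pos: [0.5591, -0.3021, 0.0153]
orientation: [0.003, 0.988, 0.158, 0.002]
wrist_force: [-1.3, -0.8, 17.6]
finger_gap: 0.026
grip_force: 8.6
```

Run:
```python
from h import *
go(.5565,-.2995,.010)
s=read_camera("scene")[:,:,::-1]
o=cv2.resize(s[200:300,320:420],None,fx=5,fy=5,interpolation=cv2.INTER_CUBIC); o=np.clip(o.astype(int)*2,0,255).astype(np.uint8); cv2.imwrite("pics/c4.png",o)
```

```text
motion [-0.008 -0.017  0.027] [0. 0. 0.] tcp [ 0.5591 -0.3021  0.0153] yaw 0.316 z [ 0.006 -0.006 -1.   ] q [-0.62  0.53 -0.09  0.95 -0.    2.2 ] F [-1.3 -0.8 17.6] gap 0.026 grip 8.6 t 3.4
```

View pics/c4.png

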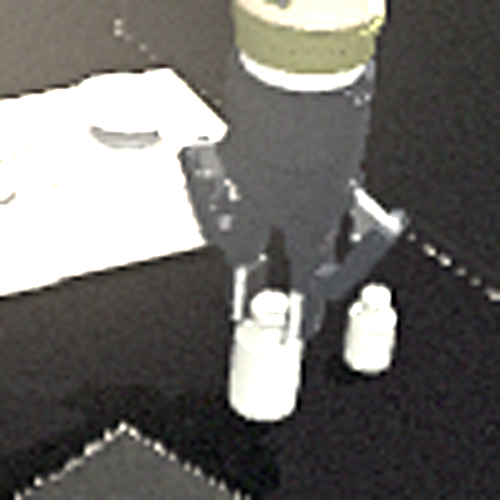

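The fingers closed onto the weight's shoulder: 26 mm gap, 17 N up. So the fingertips sit about 28 mm higher than the reported TCP, in both scene pictures. The weight still stands upright. I'll open, go lower while checking the force, and grip again.

Request:
jog_arm:
  motion: [0,0,0,0,0,0,1,0,0,0,0,0,0,1,0,0,0,0,0,0,1,0,0,0,0,0,0,1,0,0,0,0,0,0,1,0,0,0,0,0,0,1,0,0,0.04,0,0,0,1,0,0,0.04,0,0,0,1]

```text
clock: 4.45
tcp_pos: [0.5559, -0.2991, 0.002]
orientation: [-0.001, 0.987, 0.158, -0.001]
wrist_force: [-0.9, 0.6, 0.1]
finger_gap: 0.0855
grip_force: 0.0
```

Run:
```python
from h import *
go(.5565,-.2995,-.022)
im=read_camera("scene"); g=cv2.cvtColor(im,cv2.COLOR_RGB2GRAY)
m=cv2.inRange(g,70,255)[256:290,363:383]
for r in range(0,34,4):
    c=np.where(m[r])[0]; print(r+256,(c.min()+363,c.max()+363) if len(c) else None)
```

```text
motion [0.002 0.003 0.12 ] [0. 0. 0.] tcp [ 0.5559 -0.2991  0.002 ] yaw 0.317 z [-0.001  0.001 -1.   ] q [-0.62  0.54 -0.1   0.93 -0.    2.2 ] F [-0.9  0.6  0.1] gap 0.0855 grip 0.0 t 4.45
256 None
260 (np.int64(370), np.int64(377))
264 (np.int64(368), np.int64(378))
268 (np.int64(367), np.int64(380))
272 (np.int64(366), np.int64(379))
276 (np.int64(366), np.int64(379))
280 (np.int64(366), np.int64(378))
284 None
288 None
```

Request:
jog_arm:
  motion: [0,0,0.03,0,0,0,1,0,0,0.06,0,0,0,1,0,0,0.07,0,0,0,1,0,0,0.07,0,0,0,1]

```text
clock: 5.0
tcp_pos: [0.5564, -0.2995, -0.0112]
orientation: [-0.0, 0.987, 0.158, -0.0]
wrist_force: [0.2, 0.2, -0.3]
finger_gap: 0.0852
grip_force: 0.0
```

Request:
jog_arm:
  motion: [0,0,0.02,0,0,0,1,0,0,0.04,0,0,0,1,0,0,0.05,0,0,0,1,0,0,0.05,0,0,0,1]

```text
clock: 5.5
tcp_pos: [0.5564, -0.2994, -0.0212]
orientation: [-0.0, 0.987, 0.158, -0.0]
wrist_force: [0.8, -0.4, 0.4]
finger_gap: 0.0857
grip_force: 0.0
```

No contact at -21 mm, so the offset is confirmed. Closing now.

Request:
jog_arm:
  motion: [0,0,0,0,0,0,0.7,0,0,0,0,0,0,0.6,0,0,0,0,0,0,0.5,0,0,0,0,0,0,0.4,0,0,0,0,0,0,0.35,0,0,0,0,0,0,0.3,0,0,0,0,0,0,0.3,0,0,0,0,0,0,0.3,0,0,0,0,0,0,0.3]
  newtons: 40

```text
clock: 6.62
tcp_pos: [0.5575, -0.3011, -0.0199]
orientation: [0.001, 0.988, 0.157, 0.001]
wrist_force: [0.2, -5.0, 5.6]
finger_gap: 0.037
grip_force: 40.3
```

Request:
jog_arm:
  motion: [0,0,-0.1,0,0,0,0.3,0,0,-0.3,0,0,0,0.3,0,0,-0.5,0,0,0,0.3,0,0,-0.65,0,0,0,0.3,0.1,-0.16,-0.65,0,0,0,0.3,0.25,-0.4,-0.65,0,0,0,0.3,0.4,-0.65,-0.65,0,0,0,0.3,0.48,-0.78,-0.65,0,0,0,0.3,0.533,-0.862,-0.65,0,0,0,0.3,0.533,-0.862,-0.65,0,0,0,0.3]

```text
clock: 7.88
tcp_pos: [0.6032, -0.1007, 0.1077]
orientation: [-0.001, 0.987, 0.159, -0.001]
wrist_force: [-0.0, 0.1, -4.7]
finger_gap: 0.0369
grip_force: 41.5
```

Run:
```python
from h import *
go(.6,-.1,.1)
s=read_camera("scene")[:,:,::-1]; t=read_camera("top")[:,:,::-1]
z=lambda i,x,y,w,h,k: cv2.resize(i[y:y+h,x:x+w],None,fx=k,fy=k,interpolation=cv2.INTER_CUBIC)
o=np.hstack([z(s,290,160,100,100,4),z(t,300,130,100,100,4)]); o=np.clip(o.astype(int)*1.4,0,255).astype(np.uint8); cv2.imwrite("pics/c5.png",o)
```

```text
motion [-0.014 -0.008  0.039] [0. 0. 0.] tcp [ 0.6032 -0.1007  0.1077] yaw 0.319 z [-0.003  0.001 -1.   ] q [-0.3   0.42 -0.01  1.14  0.    2.53] F [-0.   0.1 -4.7] gap 0.0369 grip 41.5 t 7.875
```

View pics/c5.png

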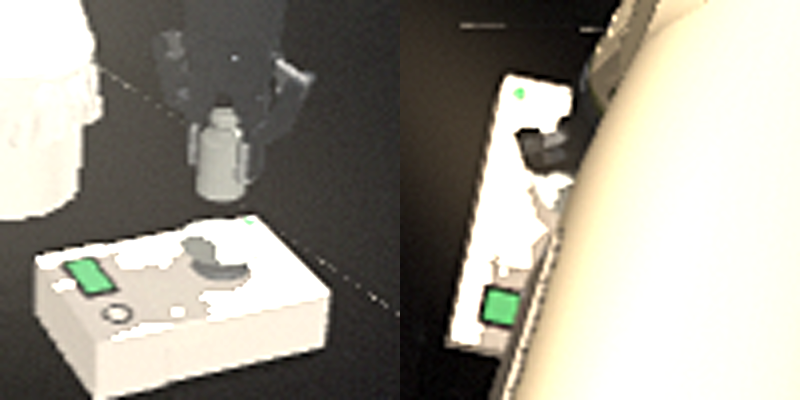

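The weight hangs upright (-4.7 N). Its base sits at about (345,208) in scene, in line with the pan column at 345. Lowering.

Request:
jog_arm:
  motion: [0,0,0.08,0,0,0,0.3,0,0,0.14,0,0,0,0.3,0,0,0.18,0,0,0,0.3,0,0,0.21,0,0,0,0.3,0,0,0.218,0,0,0,0.3,0,0,0.218,0,0,0,0.3]

```text
clock: 8.72
tcp_pos: [0.6044, -0.1025, 0.0657]
orientation: [0.0, 0.987, 0.158, 0.0]
wrist_force: [-0.2, 0.6, -5.2]
finger_gap: 0.0369
grip_force: 41.5
```

Request:
jog_arm:
  motion: [0,0,0.005,0,0,0,0.3,0,0,0.01,0,0,0,0.3,0,0,0.015,0,0,0,0.3,0,0,0.015,0,0,0,0.3,0,0,0.015,0,0,0,0.3]

```text
clock: 9.35
tcp_pos: [0.6042, -0.1025, 0.0625]
orientation: [0.0, 0.987, 0.158, 0.0]
wrist_force: [0.4, -0.5, -5.1]
finger_gap: 0.0367
grip_force: 41.5
```

Request:
jog_arm:
  motion: [0,0,0.005,0,0,0,0.3,0,0,0.01,0,0,0,0.3,0,0,0.01,0,0,0,0.3]

```text
clock: 9.72
tcp_pos: [0.6043, -0.1026, 0.0608]
orientation: [0.0, 0.987, 0.158, 0.0]
wrist_force: [-0.0, -0.0, -2.8]
finger_gap: 0.0369
grip_force: 41.7
```

Run:
```python
from h import *
go(.604,-.1022,.06)
s=read_camera("scene")[:,:,::-1]
o=cv2.resize(s[180:260,300:400],None,fx=6,fy=6,interpolation=cv2.INTER_CUBIC); cv2.imwrite("pics/c6.png",o)
```

```text
motion [-0.001 -0.002  0.004] [0. 0. 0.] tcp [ 0.6043 -0.1026  0.0608] yaw 0.317 z [ 0. -0. -1.] q [-0.3   0.45 -0.09  1.03 -0.    2.53] F [-0.  -0.  -2.8] gap 0.0369 grip 41.7 t 9.725
```

View pics/c6.png

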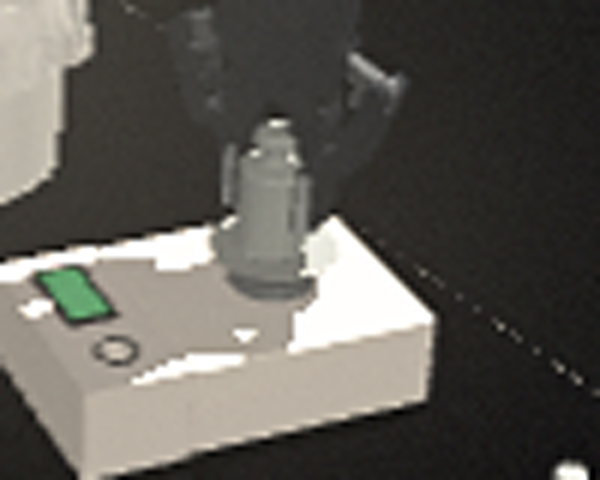

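Contact is made (-5.1 to -2.8 N), with the weight about centred over the pan in the crop (270 against 272). One more millimetre down, then release.

Request:
jog_arm:
  motion: [0,0,0.005,0,0,0,0.3,0,0,0.008,0,0,0,0.3,0,0,0.008,0,0,0,0.3,0,0,0.008,0,0,0,0.5,0,0,0.008,0,0,0,0.6,0,0,0.008,0,0,0,0.8,0,0,0.008,0,0,0,0.9,0,0,0.008,0,0,0,0.9,0,0,0.008,0,0,0,0.9,0,0,0.008,0,0,0,0.9,0,0,0.008,0,0,0,0.9]

```text
clock: 11.15
tcp_pos: [0.6042, -0.1025, 0.0589]
orientation: [0.0, 0.987, 0.158, -0.0]
wrist_force: [-0.5, 0.3, 0.2]
finger_gap: 0.0772
grip_force: 0.0
```

Request:
jog_arm:
  motion: [0,0,-0.1,0,0,0,0.9,0,0,-0.25,0,0,0,0.9,0,0,-0.45,0,0,0,0.9,0,0,-0.7,0,0,0,0.9,0,0,-0.95,0,0,0,0.9,0,0,-1,0,0,0,0.9]

```text
clock: 11.9
tcp_pos: [0.6059, -0.103, 0.2633]
orientation: [0.002, 0.987, 0.158, 0.003]
wrist_force: [0.3, -0.3, -0.0]
finger_gap: 0.0765
grip_force: 0.0
```

Run:
```python
from h import *
go(.45,-.10,.35)
s=read_camera("scene")[:,:,::-1]; cv2.imwrite("pics/s7.png",s)
t=cv2.cvtColor(read_camera("scene"),cv2.COLOR_RGB2GRAY)
print(t[195:240:2,326:364:2])
```

```text
motion [-0.733 -0.255 -0.439] [0. 0. 0.] tcp [ 0.6059 -0.103   0.2633] yaw 0.317 z [ 0.007 -0.002 -1.   ] q [-0.3   0.38  0.31  1.49 -0.    2.53] F [ 0.3 -0.3 -0. ] gap 0.0765 grip 0.0 t 11.9
[[ 57  55  56  54  55  53  52  52  51  51  50  48  48  48  45  46  45  45
   40]
 [ 58  57  55  55  55  53  52  51  52  50  50  50  52  48  47  45  45  42
   44]
 [ 57  57  57  56  52  52  54  51  51  50  46  45  48  47  50  44  47  44
   45]
 [ 58  55  56  55  54  55  52  51  74 245 243 218  44  47  48  46  46  47
   45]
 [ 59  55  58  53  57  52  53  51 107 178 224 237  76  47  49  48  46  45
   45]
 [ 56  59  57  55  53  51  54  48 114 127 137 133  38  48  49  45  46  46
   46]
 [ 57  56  57  55  57  54  53 113 124 134 138 241 254  39  49  49  48  48
   47]
 [ 56  58  55  53  56  55  50 121 132 129 239 255 251  61  50  49  47  48
   46]
 [ 55  57  56  55  56  55  50 113 130 133 138 134 144  44  49  50  47  46
   47]
 [ 59  55  55  55  55  54  51 115 130 138 137 140 149  40  44  47  51  47
   44]
 [ 55  54  55  53  53  52  44 121 132 137 140 138 142 164 227  35  48  48
   48]
 [ 53  51  43  35
[... 255 characters left out ...]
 123 126 147 150 166 235 231 231 254 254 255
  254]
 [254 254 254 222 157 162 116 125 119 222 237 234 235 221 255 254 254 254
  255]
 [255 254 255 154 161 159 123  93  92  90  93  96  90 142 254 254 254 254
  254]
 [151 255 222 156 159 160 159 150 100 105 107  97 125 150 255 254 254 254
  254]
 [255 254 220 151 153 157 158 158 160 160 159 154 148 255 254 254 254 254
  254]
 [248 254 254 255 255 255 255 255 255 255 255 255 255 254 254 254 254 254
  254]
 [255 254 255 255 145 255 254 254 254 254 254 254 254 254 255 255 255 255
  249]
 [154 155 152 254 255 254 254 254 254 254 255 255 255 253 231 172 173 176
  176]
 [155 147 253 255 254 254 255 255 255 242 194 171 174 176 177 178 177 177
  178]]
```

The weight stands free on the pan: body centre column about 345.5 against a pan span of 335–357, fingers clear. Heading for the stylus in front of the bin, turning the gripper on the way.

Request:
jog_arm:
  motion: [-0.3,-0.14,-0.08,0,0,0,1,-0.6,-0.28,-0.08,0,0,-0.1,1,-0.85,-0.4,-0.08,0,0,-0.2,1,-0.85,-0.4,-0.08,0,0,-0.3,1,-0.85,-0.4,-0.08,0,0,-0.4,1,-0.85,-0.4,-0.08,0,0,-0.5,1,-0.85,-0.4,-0.08,0,0,-0.6,1,-0.85,-0.4,-0.08,0,0,-0.7,1,-0.85,-0.4,-0.08,0,0,-0.8,1,-0.85,-0.4,-0.08,0,0,-0.8,1]

```text
clock: 13.25
tcp_pos: [0.4168, -0.0791, 0.2731]
orientation: [-0.001, 0.707, 0.707, -0.001]
wrist_force: [-0.2, 0.2, 0.0]
finger_gap: 0.0854
grip_force: 0.0
```

```bash
python3 -c "
from h import *
go(.41,.11,.28,1.571);go(.41,.28,.28,1.571)
cv2.imwrite('pics/t8.png',read_camera('top')[:,:,::-1])
t=cv2.cvtColor(read_camera('top'),cv2.COLOR_RGB2GRAY); print(t[158:190:1,332:360:1])"
```

```text
motion [ 0.946 -0.033 -0.033] [-0.002 -0.001  0.   ] tcp [ 0.4168 -0.0791  0.2731] yaw 1.572 z [-0.003  0.001 -1.   ] q [-0.38  0.01 -0.13  1.43 -0.    1.19] F [-0.2  0.2  0. ] gap 0.0854 grip 0.0 t 13.25
motion [ 1.796 -0.033 -0.032] [-0.002 -0.001  0.   ] tcp [ 0.4168 -0.0791  0.2731] yaw 1.572 z [-0.003  0.001 -1.   ] q [-0.38  0.01 -0.13  1.43 -0.    1.19] F [-0.2  0.2  0. ] gap 0.0854 grip 0.0 t 13.25
[[250 250 250 250 250 251 251 251 250 251 251 251 251 251 251 251 251 251
  251 251 251 250 251 251 251 251 251 251]
 [250 250 250 251 251 250 250 250 251 251 251 252 251 251 251 251 251 251
  251 251 251 250 251 250 251 250 250 250]
 [250 250 250 250 250 250 250 251 252 251 252 252 252 252 252 252 252 251
  251 251 251 250 251 251 250 251 250 250]
 [250 250 250 250 250 251 252 252 252 245 241 236 231 231 240 248 252 252
  252 251 251 250 250 251 250 250 250 250]
 [250 250 250 250 251 252 252 246 228 223 227 226 223 225 224 227 226 232
  245 252 252 251 251 250 250 250 250 250]
 [250 250 250 251 252 245 229 224 225 227 230 224 224 228 215 206 198 215
  224 239 252 252 251 250 250 2
[... 2354 characters left out ...]
252 255 235 156 142 149 153 155 149 135 124 117 118 114 118 117 131 134
  144 143 130 254 254 251 249 249 249 249]
 [250 252 255 235 155 142 149 151 153 154 157 142 143 144 152 154 152 150
  146 136 172 252 253 250 249 249 249 249]
 [249 250 252 255 236 158 144 149 150 152 151 151 153 151 152 152 148 144
  134 174 254 254 251 249 249 249 249 249]
 [249 249 250 253 255 215 137 147 151 152 151 151 150 149 150 148 143 184
  186 254 254 251 249 249 249 249 249 249]
 [249 249 249 250 254 231 155 142 150 150 150 151 150 148 150 147 135 254
  255 254 251 249 249 249 249 249 249 249]
 [249 249 249 249 252 254 236 157 144 148 150 151 150 151 147 141 128 251
  254 250 249 249 249 249 249 249 249 249]]
```

Request:
jog_arm:
  motion: [0.2,-0.03,0,0,0,0,1,0.5,-0.03,0,0,0,0,1,0.8,-0.03,0,0,0,0,1,0.95,-0.03,0,0,0,0,1,0.95,-0.03,0,0,0,0,1]

```text
clock: 13.98
tcp_pos: [0.4107, 0.1122, 0.2744]
orientation: [-0.0, 0.705, 0.709, -0.0]
wrist_force: [-1.0, -0.1, 0.1]
finger_gap: 0.0853
grip_force: 0.0
```

Request:
jog_arm:
  motion: [0.3,0,0,0,0,0,1,0.6,0,0,0,0,0,1,0.85,0,0,0,0,0,1,0.95,0,0,0,0,0,1,0.95,0,0,0,0,0,1]

```text
clock: 14.6
tcp_pos: [0.4108, 0.3005, 0.2742]
orientation: [0.0, 0.706, 0.708, -0.001]
wrist_force: [-0.5, -0.3, 0.2]
finger_gap: 0.0853
grip_force: 0.0
```

```bash
python3 -c "
from h import *
go(.5175,.371,.18,1.571)
print('knob at pan would be',proj('top',[.604,-.1022,.150]), 'inverse', plane('top',(348,168),.150))
print('sty',[proj('scene',[.5175,.371,z]) for z in (.155,.064)],[proj('top',[.5175,.371,z]) for z in (.155,.064)])
s=cv2.cvtColor(cv2.imread('pics/s7.png'),cv2.COLOR_BGR2GRAY); print(s[152:184:2,246:270])
t=cv2.cvtColor(cv2.imread('pics/t8.png'),cv2.COLOR_BGR2GRAY); print(t[188:206,164:186])"
```

```text
motion [0.352 0.535 0.47 ] [-0.001  0.001  0.002] tcp [0.4108 0.3005 0.2742] yaw 1.574 z [-0.001 -0.001 -1.   ] q [ 0.47  0.17  0.05  1.45 -0.    2.04] F [-0.5 -0.3  0.2] gap 0.0853 grip 0.0 t 14.6
knob at pan would be [349.21261875 167.05872664] inverse [ 0.60131203 -0.09894577  0.15      ]
sty [array([254.79954535, 155.91004759]), array([256.01632002, 176.89790182])] [array([170.69902346, 193.24438249]), array([178.98676726, 197.79831174])]
[[247 251 248 250 246 225 140  75  78  76  77  77  78  77  76  77  78  77
   77  74  76  77  76  75]
 [245 248 248 234 213 142  74  70  72  74  76  76  76  76  78  78  76  77
   77  77  77  75  77  77]
 [203 184 184 154 141 121 152 225 215 202 185 226 168 177 137  68  71  75
   78  76  78  76  77  77]
 [255 255 255 255 232 222 255 255 185 116 119 240 255 225 181 203 229 216
  135  69  79  77  76  77]
 [254 254 255 255 255 222 244 255 227 105 104 193 255 255 255 255 255 255
  255 188  70  76  79  76]
 [253 255 255 255 255 251 232 255 225  91  88 192 255 255 255 255 225 195
  215 162  93  77  77  79]
 [252 252 215 226 254 255 228 234 206 108  87 1
[... 1938 characters left out ...]
5  33  19  12  14  16  40 193
  249 240 237 236]
 [ 10   0   7 169 254 240 237 240 244 252 240 148 108  63   7  29  38 192
  250 240 237 236]
 [  8   1   0 149 253 244 237 238 237 238 245 254 254 167  53  72  94 208
  250 240 237 236]
 [  9   8   0  43 186 250 240 237 235 234 238 247 224 108 126 127 110 203
  248 239 237 237]
 [  7  10   0   0 154 253 242 236 234 234 236 245 221 106 119 120 107 201
  249 238 236 237]
 [  8   9   3   0  99 225 246 237 233 234 237 246 220 107 119 119 107 201
  248 239 236 236]
 [  7   6   6   0  47 194 252 237 233 234 237 245 220 105 120 117 107 205
  248 239 238 236]
 [  9   7   7   5   0 151 251 240 233 234 238 245 221 105 120 119 109 204
  248 239 237 238]]
```

The weight stands about 4 mm from the pan centre. The stylus end at (170.7,193.3) in top matches the projection of my estimate, so I'm moving over it and down.

Request:
jog_arm:
  motion: [0.2,0.27,0,0,0,0,1,0.352,0.45,0,0,0,0,1,0.352,0.535,0.1,0,0,0,1,0.352,0.535,0.3,0,0,0,1,0.352,0.535,0.45,0,0,0,1,0.352,0.535,0.47,0,0,0,1,0.352,0.535,0.47,0,0,0,1]

```text
clock: 15.48
tcp_pos: [0.5177, 0.3699, 0.1816]
orientation: [0.0, 0.707, 0.708, -0.0]
wrist_force: [-0.5, 1.0, 0.5]
finger_gap: 0.0853
grip_force: 0.0
```

```bash
python3 -c "
from h import *
go(.5175,.371,.058,1.571)"
```

```text
motion [ 0.006 -0.001  0.618] [0.    0.    0.001] tcp [0.5177 0.3699 0.1816] yaw 1.572 z [ 0. -0. -1.] q [ 0.49  0.44  0.19  1.33 -0.    2.06] F [-0.5  1.   0.5] gap 0.0853 grip 0.0 t 15.475
```

Request:
jog_arm:
  motion: [0.003,0,0.15,0,0,0,1,0.003,0,0.3,0,0,0,1,0.003,0,0.45,0,0,0,1,0.003,0,0.58,0,0,0,1,0.003,0,0.61,0,0,0,1,0.003,0,0.61,0,0,0,1]

```text
clock: 16.23
tcp_pos: [0.5183, 0.372, 0.0602]
orientation: [0.0, 0.706, 0.708, 0.001]
wrist_force: [0.2, 0.3, 0.3]
finger_gap: 0.0852
grip_force: 0.0
```

Request:
jog_arm:
  motion: [0,0,0,0,0,0,0.6,0,0,0,0,0,0,0.4,0,0,0,0,0,0,0.3,0,0,0,0,0,0,0.2,0,0,0,0,0,0,0.1,0,0,0,0,0,0,0,0,0,0,0,0,0,0,0,0,0,0,0,0,0,0,0,0,0,0,0,0,0,0,0,0,0,0,0]
  newtons: 60

```text
clock: 17.48
tcp_pos: [0.5176, 0.3718, 0.0591]
orientation: [0.0, 0.706, 0.708, 0.0]
wrist_force: [-1.6, -0.5, 5.2]
finger_gap: 0.0126
grip_force: 58.4
```

Run:
```python
from h import *
go(.5175,.371,.058,1.571)
s=read_camera("scene")[:,:,::-1]
o=cv2.resize(s[120:210,220:300],None,fx=6,fy=6,interpolation=cv2.INTER_CUBIC); o=np.clip(o.astype(int)*1.5,0,255).astype(np.uint8); cv2.imwrite("pics/c9.png",o)
```

```text
motion [-0.004 -0.001  0.005] [ 0.    -0.     0.002] tcp [0.5176 0.3718 0.0591] yaw 1.573 z [ 0.  0. -1.] q [ 0.5   0.5  -0.02  1.05 -0.    2.07] F [-1.6 -0.5  5.2] gap 0.0126 grip 58.4 t 17.475
```

View pics/c9.png

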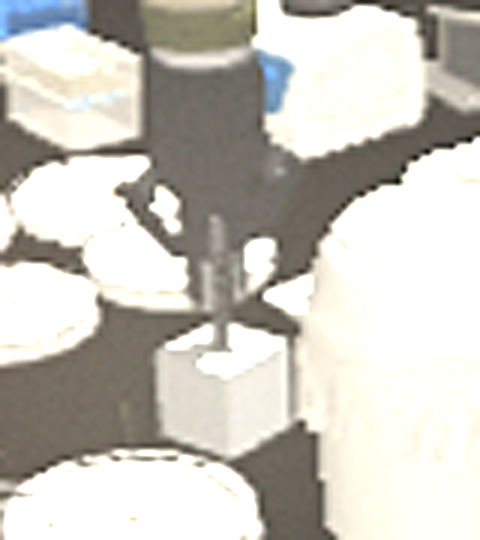

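Gripped mid-handle: gap 12.6 mm, 58 N; the fingers straddle the handle at (217,275) in the crop. Lifting, then back in front of the bin.

Request:
jog_arm:
  motion: [0,0,-0.05,0,0,0,0,0,0,-0.15,0,0,0,0,0,0,-0.3,0,0,0,0,0,0,-0.5,0,0,0,0,0,0,-0.75,0,0,0,0,0,0,-1,0,0,0,0,-0.1,-0.2,-1,0,0,0,0,-0.2,-0.4,-1,0,0,0,0,-0.32,-0.54,-1,0,0,0,0,-0.36,-0.54,-1,0,0,0,0,-0.36,-0.54,-1,0,0,0,0]

```text
clock: 18.9
tcp_pos: [0.4104, 0.2994, 0.2593]
orientation: [0.0, 0.706, 0.708, 0.001]
wrist_force: [-0.7, 0.3, -0.2]
finger_gap: 0.0125
grip_force: 58.7
```

Request:
jog_arm:
  motion: [-0.2,0,0,0,0,0,0,-0.45,0,0,0,0,0,0,-0.7,0,0,0,0,0,0,-0.9,0,0,0,0,0,0,-1,0,0,0,0,0,0,-1,0,0,0,0,0,0]

```text
clock: 19.65
tcp_pos: [0.4116, 0.0985, 0.2588]
orientation: [0.0, 0.707, 0.707, 0.0]
wrist_force: [0.2, 0.2, -0.6]
finger_gap: 0.0123
grip_force: 58.7
```

Request:
jog_arm:
  motion: [-0.2,0,0,0,0,0,0,-0.45,0,0,0,0,0,0,-0.7,0,0,0,0,0,0,-0.9,0,0,0,0,0,0,-1,0,0,0,0,0,0,-1,0,0,0,0,0,0]

```text
clock: 20.4
tcp_pos: [0.4118, -0.1012, 0.2586]
orientation: [-0.0, 0.707, 0.707, 0.0]
wrist_force: [0.5, 0.0, -0.6]
finger_gap: 0.0129
grip_force: 58.7
```

```bash
python3 -c "
from h import *
go(.4945,-.1185,.135,1.571)"
```

```text
motion [-0.087  0.414  0.618] [-0. -0.  0.] tcp [ 0.4118 -0.1012  0.2586] yaw 1.572 z [-0.  0. -1.] q [-0.43  0.01 -0.17  1.39  0.    1.14] F [ 0.5  0.  -0.6] gap 0.0129 grip 58.7 t 20.4
```

Request:
jog_arm:
  motion: [-0.087,0.2,0.1,0,0,0,0,-0.087,0.35,0.3,0,0,0,0,-0.087,0.414,0.45,0,0,0,0,-0.087,0.414,0.58,0,0,0,0,-0.087,0.414,0.64,0,0,0,0,-0.087,0.414,0.64,0,0,0,0]

```text
clock: 21.15
tcp_pos: [0.4934, -0.1166, 0.1304]
orientation: [-0.001, 0.706, 0.708, -0.0]
wrist_force: [0.6, -0.0, -0.4]
finger_gap: 0.0122
grip_force: 58.7
```

Run:
```python
from h import *
go(.4945,-.1185,.135,1.571)
s=read_camera("scene")[:,:,::-1]; t=read_camera("top")[:,:,::-1]
z=lambda i,x,y,w,h,k: cv2.resize(i[y:y+h,x:x+w],None,fx=k,fy=k,interpolation=cv2.INTER_CUBIC)
cv2.imwrite("pics/c10.png",np.hstack([z(s,290,190,60,75,8)[:,:480],z(t,320,180,40,75,8)]))
p=env.get_state()["tcp_pos"]; print([proj("scene",[p[0],p[1],p[2]-.0551+h]) for h in (0,.06)],proj("scene",[.4945,-.1185,.059]))
```

```text
motion [-0.01   0.006 -0.023] [-0.001 -0.     0.002] tcp [ 0.4934 -0.1166  0.1304] yaw 1.575 z [-0.001  0.001 -1.   ] q [-0.39  0.21 -0.25  1.11  0.    1.18] F [ 0.6 -0.  -0.4] gap 0.0122 grip 58.7 t 21.15
[array([318.38594142, 232.60517209]), array([318.88900778, 215.78470125])] [318.4749513  237.58304029]
```

View pics/c10.png

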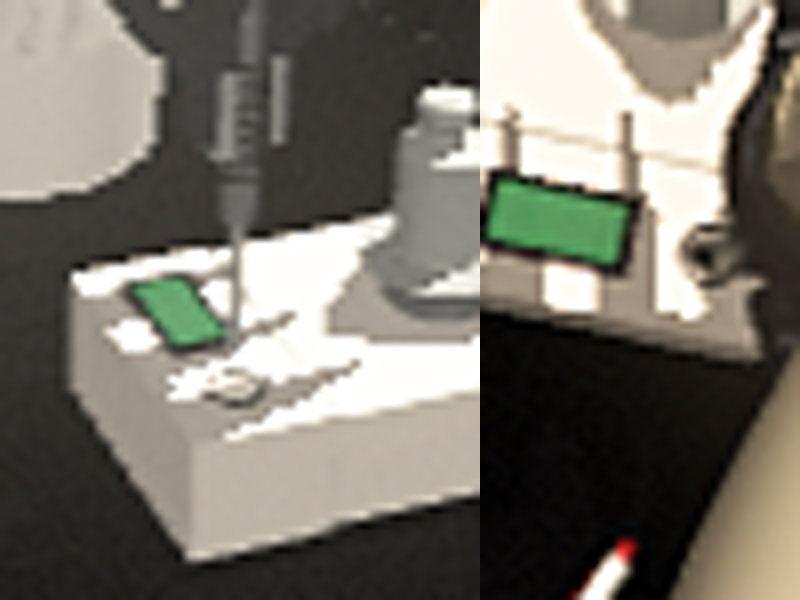

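The weight stands on the pan. In scene the pin tip is at about (318.6,231.7), where I predicted it, and the hole ring is at (318.9,238). I'll shift about 2.5 mm toward -y and feel down.

Request:
jog_arm:
  motion: [-0.012,0.005,0,0,0,0,0,-0.012,0.005,0.03,0,0,0,0,-0.012,0.005,0.06,0,0,0,0,-0.012,0.005,0.08,0,0,0,0,-0.012,0.005,0.09,0,0,0,0,-0.012,0.005,0.09,0,0,0,0]

```text
clock: 22.0
tcp_pos: [0.4945, -0.12, 0.1127]
orientation: [-0.0, 0.706, 0.708, -0.0]
wrist_force: [0.2, 0.0, 0.5]
finger_gap: 0.0126
grip_force: 58.7
```

Request:
jog_arm:
  motion: [0,0,0.015,0,0,0,0,0,0,0.03,0,0,0,0,0,0,0.03,0,0,0,0]

```text
clock: 22.38
tcp_pos: [0.4944, -0.12, 0.1066]
orientation: [-0.0, 0.706, 0.708, -0.0]
wrist_force: [-0.1, 0.3, -0.9]
finger_gap: 0.0122
grip_force: 58.7
```

No contact about 7 mm below the mouth, so the pin is in the hole. Going on down.

Request:
jog_arm:
  motion: [0.005,0,0.02,0,0,0,0,0.005,0,0.04,0,0,0,0,0.005,0,0.055,0,0,0,0,0.005,0,0.055,0,0,0,0]

```text
clock: 22.88
tcp_pos: [0.4943, -0.1189, 0.0955]
orientation: [-0.0, 0.706, 0.708, -0.0]
wrist_force: [-0.3, -0.4, -0.3]
finger_gap: 0.0125
grip_force: 58.7
```

Request:
jog_arm:
  motion: [0,0,0.01,0,0,0,0,0,0,0.015,0,0,0,0,0,0,0.015,0,0,0,0]

```text
clock: 23.25
tcp_pos: [0.4946, -0.1191, 0.0928]
orientation: [0.0, 0.706, 0.708, -0.0]
wrist_force: [-0.6, 1.2, 0.1]
finger_gap: 0.0119
grip_force: 58.7
```

Request:
jog_arm:
  motion: [0,0,0.01,0,0,0,0,0,0,0.01,0,0,0,0,0,0,0.01,0,0,0,0]

```text
clock: 23.62
tcp_pos: [0.4948, -0.1192, 0.0911]
orientation: [0.0, 0.706, 0.708, 0.0]
wrist_force: [-0.7, 0.4, 0.9]
finger_gap: 0.0126
grip_force: 58.9
```

Request:
jog_arm:
  motion: [0,0,0.01,0,0,0,0,0,0,0.01,0,0,0,0,0,0,0.01,0,0,0,0]

```text
clock: 24.0
tcp_pos: [0.4949, -0.1192, 0.0891]
orientation: [0.0, 0.706, 0.708, 0.0]
wrist_force: [0.3, -0.5, 2.7]
finger_gap: 0.0126
grip_force: 58.9
```

Request:
jog_arm:
  motion: [0,0,0.005,0,0,0,0,0,0,0.0075,0,0,0,0,0,0,0.0075,0,0,0,0,0,0,0.0075,0,0,0,0]

```text
clock: 24.5
tcp_pos: [0.4948, -0.1191, 0.0875]
orientation: [0.0, 0.706, 0.708, 0.0]
wrist_force: [0.2, -0.2, 2.5]
finger_gap: 0.0126
grip_force: 58.9
```

```bash
python3 -c "
from h import *
F=[]
for i in range(8):
    read_camera('scene'); F.append(env.get_state()['wrist_force'][2])
print(np.mean(F),np.std(F)); go(.4945,-.1185,.0851)"
```

```text
2.554872360425101 0.7099997113914063
motion [ 0.003 -0.001  0.012] [0. 0. 0.] tcp [ 0.4948 -0.1191  0.0874] yaw 1.573 z [ 0. -0. -1.] q [-0.39  0.25 -0.32  1.   -0.    1.17] F [ 1.  -0.6  3.9] gap 0.0129 grip 58.9 t 24.9
```

Request:
jog_arm:
  motion: [0,0,0.006,0,0,0,0,0,0,0.011,0,0,0,0,0,0,0.011,0,0,0,0,0,0,0.011,0,0,0,0]

```text
clock: 25.4
tcp_pos: [0.4948, -0.1192, 0.0854]
orientation: [0.0, 0.706, 0.708, 0.0]
wrist_force: [0.5, 0.6, 5.3]
finger_gap: 0.0122
grip_force: 59.2
```

```bash
cat > f.py <<'E'
from h import *
F=[]
for i in range(16):
    read_camera('scene'); F.append(env.get_state()['wrist_force'])
print(np.mean(F,0),np.std(F,0)/4); go(.4945,-.1185,.0851)
E
python3 f.py
```

```text
[ 0.48401375 -0.01153654  5.39337773] [0.12613191 0.1148459  0.09064413]
motion [ 0.003 -0.002  0.002] [0. 0. 0.] tcp [ 0.4948 -0.1191  0.0854] yaw 1.573 z [ 0. -0. -1.] q [-0.39  0.25 -0.32  1.   -0.    1.17] F [-0.4  0.1  4.9] gap 0.0123 grip 59.2 t 26.2
```

At the stop now (5.9 N net, about 6 mm below first contact). Backing off 0.6 mm.

Request:
jog_arm:
  motion: [0,0,-0.003,0,0,0,0,0,0,-0.003,0,0,0,0,0,0,-0.003,0,0,0,0,0,0,-0.003,0,0,0,0]

```text
clock: 26.7
tcp_pos: [0.4948, -0.1191, 0.0858]
orientation: [0.0, 0.706, 0.708, 0.0]
wrist_force: [2.3, -0.0, 4.6]
finger_gap: 0.0124
grip_force: 59.2
```

```bash
python3 f.py
python3 - <<'E'
from h import *
t=cv2.cvtColor(read_camera('scene'),cv2.COLOR_RGB2GRAY); print(t[197:233:4,330:362:2])
E
```

```text
[ 1.35997429 -0.3282694   4.10861416] [0.12858886 0.13001787 0.12312464]
motion [ 0.003 -0.001  0.004] [0. 0. 0.] tcp [ 0.4947 -0.1191  0.0858] yaw 1.573 z [ 0. -0. -1.] q [-0.39  0.25 -0.32  1.   -0.    1.17] F [ 1.3 -0.3  4.7] gap 0.0122 grip 59.1 t 27.5
[[ 67  65  64  63  53  51  53  52  51  51  49  48  47  47  45  45]
 [ 61  64  66  56  54  51  74 250 247 225  42  50  49  47  47  45]
 [ 64  66  54  55  52  46 117 130 140 136  39  49  48  50  48  42]
 [ 56  57  56  54  50 122 134 134 243 255 254  60  48  52  49  49]
 [ 54  52  55  54  49 120 134 141 141 143 151  39  43  48  48  49]
 [ 43  35 127 216 249 123 138 142 145 143 147 248 255 254  41  45]
 [254 254 229 120 128 129 139 144 144 142 189 237 236 253 255 254]
 [255 228 161 168 119 129 120 228 241 238 239 225 255 255 254 254]
 [227 161 164 164 164 155 104 108 108 100 128 157 255 254 254 254]]
```

Net push is about 4.6 N, right at the end of the button's travel, and the weight hasn't moved. Handing in.

```bash
python3 -c "
from workcell import env
print(env.hand_in())"
```

```text
the job is handed in; nothing more can be done
None
```

The job is handed in: the large weight stands on the pan about 4 mm off centre, and the gripped stylus holds the button down at about 4.6 N, at or just short of its stop; no verdict was shown.

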